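# Free the paint-stuck board catch

## Robot

A 7-joint arm with a two-finger parallel gripper is mounted at the origin on the work surface. World frame = base frame: x ahead of the robot, y to its left, z up, the work surface at z = 0. Lengths are in m, angles in rad, forces in N, time in s.
With the tool pointing down it reaches from about 0.4 to 0.875 m from the base axis. Payload 19.3 kg.
Tool frame: the origin (TCP) lies midway between the tips of the shut fingers; the grasp point (between the pads) lies 19 mm behind it; z points along the fingers, y is the line along which they close (so a half turn about z gives the same grasp; the last joint's range is limited). The gripper opens to 85 mm and grips with 20 to 120 N. Pads are 22 mm wide; open, the fingers measure 114 mm over their backs; the gripper's body (76 mm by 85 mm) begins 54 mm behind the grasp point. The pads swing forward as they close: fully open they stand 13 mm farther back than shut.
Start: joints at [1.252, 0.521, -0.036, 1.599, 0.021, 1.021, -0.113], TCP at [0.154, -0.606, 0.231] pointing down, gripper open.
Joint ranges: [-2.91, 2.91], [-0.3, 2.13], [-1.5, 1.42], [0.17, 2.43], [-1.26, 4.41], [0.16, 1.93], [-2.52, 2.52]. Speed limits (rad/s): [1.89, 1.89, 2.39, 2.39, 3.01, 3.01, 3.01].

## Interface

Orientations are given as [roll, pitch, yaw] about the fixed x, y, z axes, in that order (R = Rz(yaw) Ry(pitch) Rx(roll)).
In Python, from workcell import telemetry, grab_frame, calibration, bot, outline_of, landmark_of gives the robot as it stands. The module is installed in compiled form; this text tells all that it offers.
- The arm moves only by the shell command python3 -m inch 'ROWS' [FORCE]. ROWS is JSON, a list of rows, each a list of 7 numbers: the shift along the tool's x, y, z in m, then the turn, a rotation vector about the tool's x, y, z in rad, then the closure, from 0 (fully open) to 1 (shut). A call has 1 to 5 rows; each row shifts and turns the commanded pose from where the row before left it, along the tool's axes as they then stand; what a row does not reach is not made up. A row lasts 1/10 s, in which the tool goes at most 50 mm and 8.59 degrees, less where a joint would pass 70% of its speed; a pose out of reach is approached as far as the arm can. A call is refused whole if a number of a shift passes 0.05 or a number of a turn 0.15, either way. A call with a gripper value outside its range is refused whole. The fingers move at their own pace and stop on an object; FORCE is the grip in N (left out, the last holds). Time passes only in rows, so rows that do not move let the fingers close. It gives the time, the measured TCP pose, the force, the opening and the grip force at its end, in the units of the state.
- telemetry.observe(): the state, without advancing time (a new reading comes with each control period).
- grab_frame(name): name is "scene" or "top"; returns the picture (480x640x3 uint8, red, green, blue); there is no depth.
- calibration(name): a dict with "fovy" (degrees; the focal length in pixels is half the picture's height over the tangent of half this angle, whatever the lens; pixels are square), "cx", "cy" (the principal point, pixels), "dist" ([k1, k2, p1, p2, k3] as OpenCV has them; the pictures are not rectified), "pose" (4x4, takes a point from camera to world coordinates). Camera axes: x right, y down, z forward; pixel columns grow to the right and rows downward; lengths in m; the calibration is good to about 2 mm. A picture is of the moment at which its call begins. calibration takes no time and is no camera call.
- bot.job_done(): hands the job in; it is judged then, once.
Trained networks look in the newest picture that a camera, given by its name, has taken for a name from the list of things; names that differ only in an ending like _2 or _b are one class to them, and where a whole thing is asked for, a point or a joint stands for the part that bears it (a point fixed in the world has none). Each returns a list of dicts, best first, with "score" (0 to 1); they miss things now and then, are a little off and sometimes report something else, mostly with a low value. They report only what shows in the picture. A call takes as long as a camera call. They do not tell look-alikes from the thing itself.
- outline_of(label, camera): "region" (480x640 bool, what is visible of it) and "rect" ([left, top, right, bottom] in pixels, round what is visible of it).
- landmark_of(label, camera): "xy" ([column, row] in pixels: a listed point, or the origin of a listed thing).
The state is a dict: "clock": time; "qpos": joint angles; "qd": joint speeds; "joint_efforts": joint torques, N m; "position": TCP position; "tool_rot": TCP orientation; "force": force on the tool from outside, world axes, zero at the start; "moment": the same for the moment, N m; "grip_width": finger opening in m; "finger_force": force on a finger pad.
Only numpy, scipy, OpenCV 4.12 (cv2) and the standard library are available. Lean on these libraries where they do the work, as an engineer would, in place of code of your own. Each camera call takes 0.05 s, during which the arm holds its last target. There are 200 camera calls.

## Task

Two board-holding jigs stand on the painting bench; one holds a half-painted board under its steel turn catch, which is stuck with dried paint. Grip that catch by its upright bar and, without letting go, rock it back and forth in small arcs until it breaks free, then swing it anticlockwise (seen from above) about 75 degrees so that its toe is well clear of the board, and let go. Leave the board lying in its jig, and do not turn the catch of the empty jig.

Things in the scene. Friction and masses are not known exactly. Their poses are not given: they have to be found in the camera images.
- catch (a joint): Angle of the stuck catch, rad: 0 (start, +-0.04) = toe square over the board's edge, + = anticlockwise from above. Stiff (0.1 N m). Stuck, it meets firm stops 0.17 either side of 0; force one way never frees it. Strokes to +0.16, -0.16, +0.16, -0.16 (0.12 is enough, more rocks do no harm) crumble the paint and widen the stops; then it turns on to 1.45. Toe clear of the board from 1.1.
- catch_grip (a point): Grip point on the stuck catch's axis, 70 mm above the bench. Steel: upright bar 50 long, 15 thick, 43 to 85 mm above the bench, on a 36 mm round hub (top at 43 mm) with a flat toe 16 wide, 33 to 41 mm up, reaching 55 mm from the axis. Frame turns with it: x along bar to the toe's tip, y across the bar (pinch direction), z up. The axis is 49 mm from the centre of a plywood jig base 200 x 170 mm.
- board: Loose wooden board, 100 x 140 x 18 mm, half of its face painted white, lying flat inside low battens in the stuck catch's jig; it tells the right jig. Its top is 30 mm above the bench, its near edge 35 mm from the catch's axis; the toe covers 20 mm of it. Origin: centre of its underside; x along the 100 mm side, away from the catch; z up.
- spare_toe (a point): Tip of the toe of the look-alike catch on the other, empty jig (same shape and size, turned to any angle), 37 mm above the bench and 55 mm from that catch's axis. It must stay where it is.
There are look-alikes about, which are no part of the job. What is meant by the board is not red, and is the smaller of those in its own colour.

How it is judged:
By the outcome, as a careful person would: the job done as asked, in the order asked, and still so for the second after the job is handed in, with the robot touching nothing.
It also fails if it takes over 38 s, if anything falls off the work surface, if the arm or the gripper's body presses on something with over 40 N, if the wrist force passes 120 N, or if a joint passes its speed limit or range.

## Working session

There is one attempt and no reset: what is moved stays moved. The work goes in short steps, Python scripts to look and compute and a shell command to move; the robot and the scene stay as the last step left them, time stands still between calls to the robot, and variables do not carry over. Pictures are saved under pics/ and viewed, at most 10 in all, crops included, and the job is handed in when it is done.

```bash
mkdir -p pics
cat > h.py <<'E'
import numpy as np, cv2
from workcell import telemetry, grab_frame, calibration, bot, outline_of, landmark_of
def cal(n):
    c=calibration(n); f=240/np.tan(np.radians(c["fovy"])/2)
    return np.array([[f,0,c["cx"]],[0,f,c["cy"]],[0,0,1.]]),np.array(c["dist"]),np.array(c["pose"])
def ray(n,px,z):
    K,d,P=cal(n); u=cv2.undistortPoints(np.array([[px]],float),K,d)[0,0]
    v=P[:3,:3]@[u[0],u[1],1]; o=P[:3,3]; return o+v*(z-o[2])/v[2]
def proj(n,X):
    K,d,P=cal(n); Q=np.linalg.inv(P); r,_=cv2.Rodrigues(Q[:3,:3])
    return cv2.projectPoints(np.array(X,float).reshape(-1,3),r,Q[:3,3],K,d)[0][:,0]
def save(im,f): cv2.imwrite('pics/'+f,im[:,:,::-1])
E
python3 - <<'E'
from h import *
s=telemetry.observe(); print({k:np.round(v,3) for k,v in s.items()})
for n in("top","scene"):
    im=grab_frame(n); save(im,n+'1.png'); print(n,np.round(cal(n)[2][:3,3],3))
    for l,z in(("catch_grip",.07),("spare_toe",.037),("board",.012)):
        for d in landmark_of(l,n): print(l,round(d["score"],2),np.round(d["xy"],1),np.round(ray(n,d["xy"],z),4))
    for l in("catch","board"):
        for d in outline_of(l,n): print("outline",l,round(d["score"],2),np.round(d["rect"]))
E
```

```text
{'clock': np.float64(0.0), 'qpos': array([ 1.252,  0.522, -0.036,  1.6  ,  0.021,  1.021, -0.113]), 'qd': array([-0.   , -0.001,  0.   ,  0.001,  0.   , -0.   ,  0.   ]), 'joint_efforts': array([-1.0000e-03, -9.2712e+01,  1.9790e+00, -3.6994e+01,  1.8000e-02,
        8.0000e-03,  0.0000e+00]), 'position': array([ 0.154, -0.605,  0.231]), 'tool_rot': array([-3.14 ,  0.   ,  0.249]), 'force': array([-0.162, -0.24 ,  0.226]), 'moment': array([-0.044, -0.054,  0.012]), 'finger_force': np.float64(0.0), 'grip_width': np.float64(0.085)}
top [ 0.342 -0.109  0.968]
catch_grip 0.87 [345.7 196.2] [ 0.5417 -0.1695  0.07  ]
spare_toe 0.92 [121.1 178.4] [0.5788 0.28   0.037 ]
spare_toe 0.21 [345.9 196.2] [ 0.5491 -0.1721  0.037 ]
board 0.95 [495.1 202. ] [ 0.5493 -0.4807  0.012 ]
board 0.82 [338.8 162.5] [ 0.6249 -0.1587  0.012 ]
board 0.71 [413.4 347.9] [ 0.2534 -0.3102  0.012 ]
outline catch 0.82 [335. 175. 358. 212.]
outline board 0.96 [445. 163. 549. 243.]
outline board 0.88 [383. 309. 445. 390.]
outline board 0.84 [299. 136. 379. 192.]
scene [ 0.832 -0.494  0.765]
catch_grip 0.86 [328.5 281.8] [ 0.5348 -0.1661  0.07  ]
spare_toe 0.57 [475.7 176.5] [0.5782 0.2627 0.037 ]
board 0.97 [369.6 326. ] [ 0.6254 -0.1587  0.012 ]
board 0.89 [198.5 433.5] [ 0.5481 -0.4836  0.012 ]
board 0.57 [170.  262.5] [ 0.2501 -0.3144  0.012 ]
outline catch 0.57 [314. 274. 357. 313.]
outline board 0.73 [326. 280. 414. 372.]
outline board 0.63 [135. 225. 211. 298.]
outline board 0.56 [119. 358. 274. 480.]
```

View pics/top1.png

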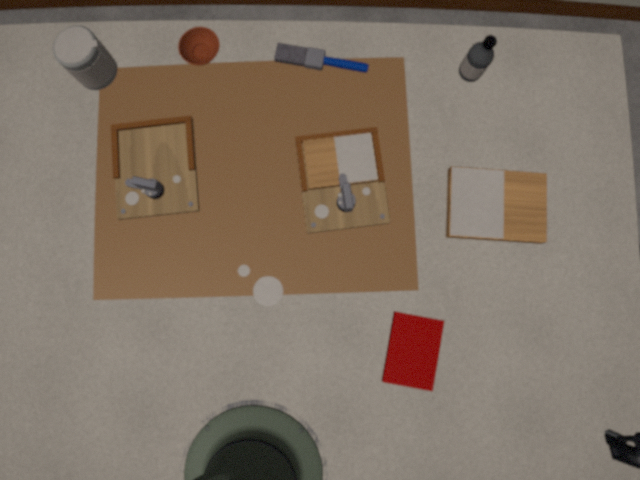

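Run:
```python
import cv2
a=cv2.imread('pics/top1.png')[120:240,270:430]; b=cv2.imread('pics/scene1.png')[240:390,270:430]
a=cv2.resize(a,(400,300),interpolation=3); b=cv2.resize(b,(400,375),interpolation=3)[:300]
cv2.imwrite('pics/crop1.png',cv2.hconcat([a,b]))
```

```text
(no output)
```

View pics/crop1.png

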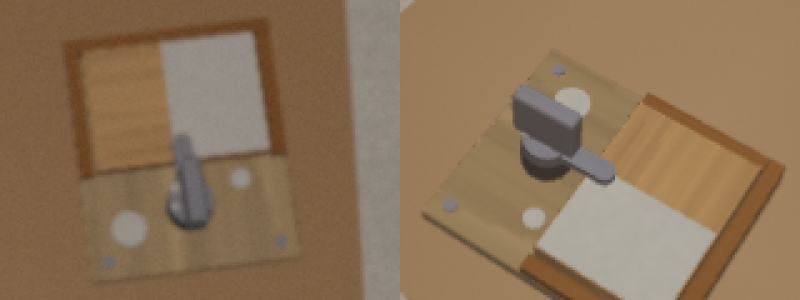

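The candidates for the board are top (339,162), in the jig with the catch; (495,202), a larger one loose on the bench; and (413,348), which is red. The one at (339,162) fits: it isn't red, it is the smaller of the two in its colour, and it lies in a jig under a toe. The crop confirms this, so the stuck catch is at (346,196). The catch at (146,187) is on the empty jig.

```bash
python3 - <<'E'
from h import *
for n in("top","scene"):
    d=[d for d in outline_of("board",n)]
    for o in d:
        ys,xs=np.nonzero(o["region"]); 
        c,_=cv2.findContours(o["region"].astype(np.uint8),0,2); c=max(c,key=cv2.contourArea)
        P=np.array([ray(n,p,.03)[:2] for p in c[:,0]]); r=cv2.minAreaRect((P*1000).astype(np.float32)); print(n,np.round(r[0]),np.round(r[1]),round(r[2],1))
c=np.array([.540,-.168])
for a in(.05,.08,.11,.14):
    u=np.array([np.cos(a),np.sin(a)]); print(a,*[np.round(proj(n,[*(c+.055*u),.037]),1) for n in("top","scene")])
print([np.round(proj(n,[*c,.07]),1) for n in("top","scene")])
E
python3 -m inch '[[0.04,-0.027,0,0,0,0,0],[0.04,-0.027,0,0,0,0,0],[0.04,-0.027,0,0,0,0,0],[0.04,-0.027,0,0,0,0,0],[0.04,-0.027,0,0,0,0,0]]'
python3 -m inch '[[0.04,-0.027,0,0,0,0,0],[0.04,-0.027,0,0,0,0,0],[0.04,-0.027,0,0,0,0,0],[0.04,-0.027,0,0,0,0,0],[0.04,-0.027,0,0,0,0,0]]'
```

```text
top [ 540. -477.] [207. 149.] 87.0
top [ 250. -306.] [102. 139.] 80.1
top [ 623. -160.] [106. 144.] 9.0
scene [ 627. -164.] [103. 147.] 8.3
scene [ 263. -314.] [103. 151.] 79.2
scene [ 548. -483.] [202. 152.] 87.3
0.05 [[342.6 173.6]] [[354.6 311.3]]
0.08 [[341.8 173.6]] [[355.2 310.7]]
0.11 [[341.  173.7]] [[355.7 310. ]]
0.14 [[340.2 173.7]] [[356.2 309.3]]
[array([[344.9, 197.1]]), array([[330. , 284.2]])]
clock: 1.2
position: [0.3155, -0.4241, 0.2315]
tool_rot: [3.141, -0.0, 0.249]
force: [1.5, -0.0, 0.9]
grip_width: 0.0855
finger_force: 0.0
clock: 1.7
position: [0.4762, -0.244, 0.2316]
tool_rot: [3.141, -0.0, 0.249]
force: [0.5, -0.3, 0.5]
grip_width: 0.0857
finger_force: 0.0
```

```bash
python3 -m inch '[[0.04,-0.027,0,0,0,0.05,0],[0.03,-0.027,0,0,0,0.05,0],[0,0,0,0,0,0,0]]'
python3 - <<'E'
from h import *
def yw(a,b,z):
    d=ray("top",b,z)-ray("top",a,z); return round(float(np.arctan2(-d[0],d[1])*1),3), round(float(np.linalg.norm(d)),3)
print(yw([388.8,221.2],[308.8,232],.012),yw([377.2,127.2],[295.2,136.8],.025))
s=telemetry.observe(); p=s["position"]; a=s["tool_rot"][2]; d=np.array([.540,-.168])-p[:2]
print(p,a,s["qpos"].round(2),"tool shift",d@[np.cos(a),np.sin(a)],d@[np.sin(a),-np.cos(a)])
im=grab_frame("scene"); im2=grab_frame("top")
for n in("scene","top"):
  for l,z in(("catch_grip",.07),("board",.012)):
    for d in landmark_of(l,n): print(n,l,round(d["score"],2),np.round(d["xy"],1),np.round(ray(n,d["xy"],z),4))
A=cv2.resize(im[210:390,240:440],(400,360),interpolation=3);B=cv2.resize(im2[110:250,270:425],(399,360),interpolation=3)
save(cv2.hconcat([A,B]),'c2.png')
E
```

```text
clock: 2.0
position: [0.5343, -0.1716, 0.2312]
tool_rot: [-3.14, -0.002, 0.154]
force: [-0.5, -1.5, 0.2]
grip_width: 0.0853
finger_force: 0.0
(0.154, 0.163) (0.142, 0.169)
[ 0.53428996 -0.17162201  0.23120938] 0.15388512948569932 [ 0.34  0.42 -0.18  1.77  0.09  0.96 -1.29] tool shift 0.006197739642226426 -0.002703981273662354
scene catch_grip 0.68 [329.1 284.9] [ 0.5398 -0.1701  0.07  ]
scene board 0.79 [172.9 260.8] [ 0.2511 -0.308   0.012 ]
scene board 0.77 [370.7 327.7] [ 0.6289 -0.16    0.012 ]
scene board 0.57 [196.5 433.6] [ 0.546  -0.4859  0.012 ]
top board 0.8 [494.7 203.8] [ 0.5455 -0.4797  0.012 ]
```

View pics/c2.png

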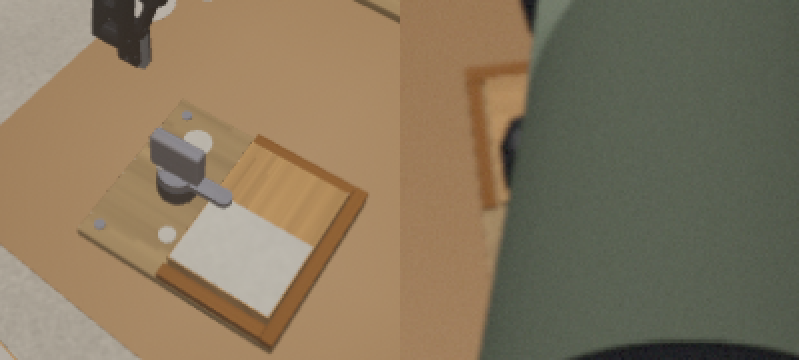

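Scene crop: the catch bar is at about (329,285) and the toe tip at about (354,310), over the board. Jig yaw is about 0.148 rad and the axis about (0.541, -0.170), with both cameras and the 85 mm board offset agreeing to within a few mm. I'm descending.

```bash
python3 -m inch '[[0.007,-0.0006,0.03,0,0,0.006,0],[0,0,0.03,0,0,0,0],[0,0,0.03,0,0,0,0],[0,0,0.025,0,0,0,0],[0,0,0,0,0,0,0]]' 50
python3 - <<'E'
from h import *
im=grab_frame("scene"); s=telemetry.observe(); p=s["position"]; print(p,s["tool_rot"])
print(proj("scene",[[*p],[p[0],p[1],.07]]),np.round(proj("scene",[.541,-.17,.07]),1))
for d in landmark_of("catch_grip","scene"): print(round(d["score"],2),np.round(d["xy"],1),np.round(ray("scene",d["xy"],.07),4))
save(cv2.resize(im[180:380,220:460],(720,600),interpolation=3),'c3.png')
E
```

```text
clock: 2.8
position: [0.5361, -0.176, 0.1138]
tool_rot: [-3.14, 0.004, 0.142]
force: [-0.1, 0.1, -0.2]
grip_width: 0.0856
finger_force: 0.0
[ 0.53717408 -0.17609194  0.11567642] [-3.14079145e+00  2.17420746e-03  1.41768013e-01]
[[325.46267914 271.44870729]
 [325.63119902 286.22460368]] [[329.7 285.3]]
0.75 [330.1 284.5] [ 0.5405 -0.1684  0.07  ]
```

View pics/c3.png

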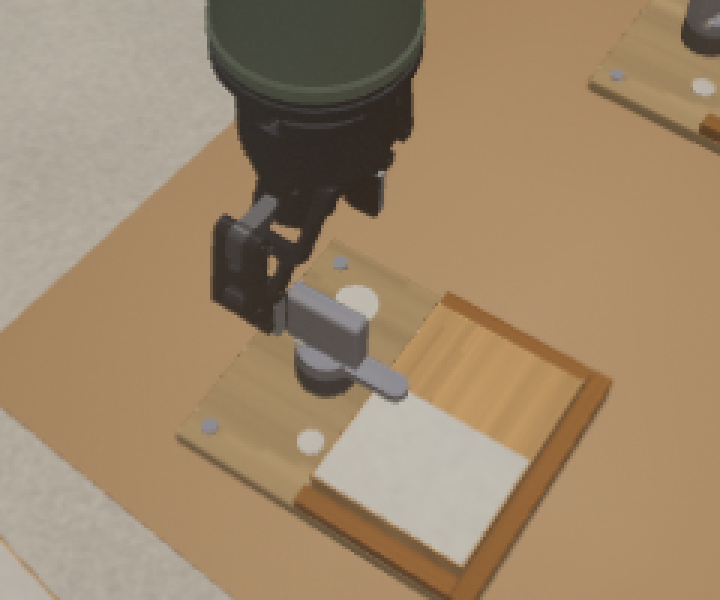

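Both fingers hang above and astride the bar. The TCP is about 4 mm short in x and 7 mm off in y, so I'll correct that and then go down.

```bash
python3 -m inch '[[0.005,-0.0063,0,0,0,0,0],[0,0,0.012,0,0,-0.006,0],[0,0,0.012,0,0,0,0],[0,0,0.012,0,0,0,0],[0,0,0,0,0,0,0]]'
python3 -m inch '[[0,0,0,0,0,0,0],[0,0,0,0,0,0,0]]'
```

```text
clock: 3.4
position: [0.5411, -0.1684, 0.0784]
tool_rot: [-3.141, 0.003, 0.149]
force: [-0.8, 0.5, 1.0]
grip_width: 0.0853
finger_force: 0.0
clock: 3.6
position: [0.5424, -0.1687, 0.0805]
tool_rot: [3.141, -0.0, 0.149]
force: [-0.1, -0.2, 0.2]
grip_width: 0.0853
finger_force: 0.0
```

```bash
python3 -m inch '[[0,0,0.01,0,0,0,0],[0,0,0.01,0,0,0,0],[0,0,0.009,0,0,0,0],[0,0,0,0,0,0,0],[0,0,0,0,0,0,0]]'
python3 -m inch '[[0,0,0,0,0,0,0.5],[0,0,0,0,0,0,0.75],[0,0,0,0,0,0,0.8],[0,0,0,0,0,0,0.85],[0,0,0,0,0,0,0.85]]' 40
python3 -c "
from h import *
s=telemetry.observe();print(s['position'],s['tool_rot'],s['force'],s['moment'],s['grip_width'],s['finger_force'])"
```

```text
clock: 4.1
position: [0.542, -0.1685, 0.0509]
tool_rot: [-3.141, 0.001, 0.149]
force: [0.4, 0.5, 1.0]
grip_width: 0.0847
finger_force: 0.0
clock: 4.6
position: [0.5427, -0.172, 0.0519]
tool_rot: [3.137, -0.001, 0.147]
force: [4.1, -11.5, -3.5]
grip_width: 0.0144
finger_force: 41.1
[ 0.54267562 -0.17199509  0.05194399] [ 3.13736382e+00 -1.25992741e-03  1.47168469e-01] [  4.09834872 -11.48280147  -3.49610938] [-0.74594921 -0.97667946  0.08613948] 0.014358407340961735 41.10776245594025
```

Gripped. The bar pulled the tool 3.5 mm toward -y, so I'll relieve that, firm up the grip and start the first stroke.

```bash
python3 -m inch '[[-0.001,0.0035,0,0,0,0,0.85],[0,0,0,0,0,0,0.85],[0,0,0,0,0,-0.05,0.85],[0,0,0,0,0,-0.05,0.85],[0,0,0,0,0,0,0.85]]' 90
python3 -c "
from h import *
s=telemetry.observe();print(s['position'],s['tool_rot'],s['force'],s['moment'])"
python3 -m inch '[[0,0,0,0,0,-0.05,0.85],[0,0,0,0,0,0,0.85],[0,0,0,0,0,0,0.85]]'
python3 -c "
from h import *
s=telemetry.observe();print(s['position'],s['tool_rot'],s['force'],s['moment'])"
```

```text
clock: 5.1
position: [0.5427, -0.1719, 0.052]
tool_rot: [3.141, -0.002, 0.251]
force: [1.6, 2.3, 7.7]
grip_width: 0.0139
finger_force: 64.3
[ 0.5426939 -0.1718639  0.0519728] [ 3.14134251e+00 -2.02619068e-03  2.50963708e-01] [1.6492928  2.34342013 7.72093135] [ 0.78678449 -0.21413242  0.05476866]
clock: 5.4
position: [0.5426, -0.1717, 0.0519]
tool_rot: [3.141, -0.002, 0.299]
force: [1.3, 2.4, 8.1]
grip_width: 0.0145
finger_force: 64.4
[ 0.54261721 -0.17173157  0.05193368] [ 3.14141168e+00 -1.85127139e-03  2.99311391e-01] [1.29060401 2.43564997 8.13489597] [ 0.81953612 -0.16923395  0.07057253]
```

```bash
python3 -m inch '[[0,0,0,0,0,-0.02,0.85],[0,0,0,0,0,-0.02,0.85],[0,0,0,0,0,0,0.85]]'
python3 -c "
from h import *
s=telemetry.observe();print(s['position'],s['tool_rot'],s['force'],s['moment'])"
```

```text
clock: 5.7
position: [0.5426, -0.1716, 0.0519]
tool_rot: [3.141, -0.002, 0.34]
force: [1.8, 5.3, 7.2]
grip_width: 0.0137
finger_force: 64.5
[ 0.54260422 -0.17161536  0.05194889] [ 3.14143402e+00 -1.81390241e-03  3.39951848e-01] [1.7877464  5.32500881 7.24190929] [ 1.0109526  -0.09740119  0.0115135 ]
```

```bash
python3 -m inch '[[0,0,0,0,0,0.08,0.85],[0,0,0,0,0,0.08,0.85],[0,0,0,0,0,0.08,0.85],[0,0,0,0,0,0.08,0.85],[0,0,0,0,0,0.01,0.85]]'
python3 -m inch '[[0,0,0,0,0,0,0.85],[0,0,0,0,0,0,0.85]]'
python3 -c "
from h import *
s=telemetry.observe();print(s['position'],s['tool_rot'],s['force'],s['moment'])"
```

```text
clock: 6.2
position: [0.5428, -0.1725, 0.052]
tool_rot: [3.141, -0.002, 0.006]
force: [3.2, -2.1, 4.4]
grip_width: 0.0143
finger_force: 64.1
clock: 6.4
position: [0.5428, -0.1725, 0.052]
tool_rot: [3.141, -0.002, 0.009]
force: [2.3, -0.5, 5.8]
grip_width: 0.0143
finger_force: 64.1
[ 0.54278583 -0.17249095  0.0519913 ] [ 3.14102532e+00 -2.28692961e-03  8.54013888e-03] [ 2.27620695 -0.50919898  5.78755312] [-0.09516544 -0.51311262 -0.13131186]
```

```bash
python3 -m inch '[[0,0,0,0,0,0.02,0.85],[0,0,0,0,0,0,0.85]]'
python3 -c "
from h import *
s=telemetry.observe();print(s['tool_rot'],s['force'],s['moment'])"
python3 -m inch '[[0,0,0,0,0,-0.08,0.85],[0,0,0,0,0,-0.08,0.85],[0,0,0,0,0,-0.08,0.85],[0,0,0,0,0,-0.08,0.85],[0,0,0,0,0,-0.02,0.85]]'
python3 -m inch '[[0,0,0,0,0,-0.005,0.85],[0,0,0,0,0,0,0.85]]'
python3 -c "
from h import *
s=telemetry.observe();print(s['tool_rot'],s['force'],s['moment'])"
python3 -m inch '[[0,0,0,0,0,0.08,0.85],[0,0,0,0,0,0.08,0.85],[0,0,0,0,0,0.08,0.85],[0,0,0,0,0,0.08,0.85],[0,0,0,0,0,0.03,0.85]]'
python3 -m inch '[[0,0,0,0,0,0,0.85],[0,0,0,0,0,0,0.85]]'
python3 -c "
from h import *
s=telemetry.observe();print(s['position'],s['tool_rot'],s['force'],s['moment'])"
```

```text
clock: 6.6
position: [0.5428, -0.1725, 0.052]
tool_rot: [3.141, -0.002, -0.012]
force: [2.7, -2.1, 5.7]
grip_width: 0.0147
finger_force: 64.1
[ 3.14108421e+00 -2.29833512e-03 -1.20770172e-02] [ 2.71918585 -2.12112451  5.70101731] [-0.07056983 -0.52512335 -0.08941215]
clock: 7.1
position: [0.5426, -0.1717, 0.0519]
tool_rot: [3.142, -0.002, 0.332]
force: [1.2, 4.5, 9.5]
grip_width: 0.0143
finger_force: 64.6
clock: 7.3
position: [0.5426, -0.1716, 0.0519]
tool_rot: [3.141, -0.002, 0.334]
force: [1.4, 3.4, 8.3]
grip_width: 0.0141
finger_force: 64.6
[ 3.14149282e+00 -1.83273724e-03  3.34398024e-01] [1.37215601 3.44588966 8.34207992] [ 0.9829586  -0.12917828 -0.06004696]
clock: 7.8
position: [0.5427, -0.1725, 0.052]
tool_rot: [3.141, -0.002, -0.019]
force: [2.2, -2.5, 5.9]
grip_width: 0.0144
finger_force: 64.1
clock: 8.0
position: [0.5428, -0.1725, 0.052]
tool_rot: [3.141, -0.002, -0.016]
force: [2.2, -2.2, 6.1]
grip_width: 0.0145
finger_force: 64.1
[ 0.54275193 -0.17252735  0.05195192] [ 3.14100775e+00 -2.22623438e-03 -1.62990204e-02] [ 2.19779509 -2.21873292  6.05672016] [-0.14147332 -0.49616339 -0.06088893]
```

Four strokes are done, and neither stop was felt strongly. I'll check in a picture that the bar really turns with the gripper.

Run:
```python
from h import *
im=grab_frame("scene"); A=im[240:360,270:410]
c=np.array([.5427,-.172])
for a in(-.02,.148,.33): print(a,np.round((proj("scene",[*(c+.055*np.array([np.cos(a),np.sin(a)])),.037])[0]-[270,240])*5,0))
save(cv2.resize(A,(700,600),interpolation=3),'c4.png')
```

```text
-0.02 [414. 376.]
0.148 [430. 358.]
0.33 [443. 335.]
```

View pics/c4.png

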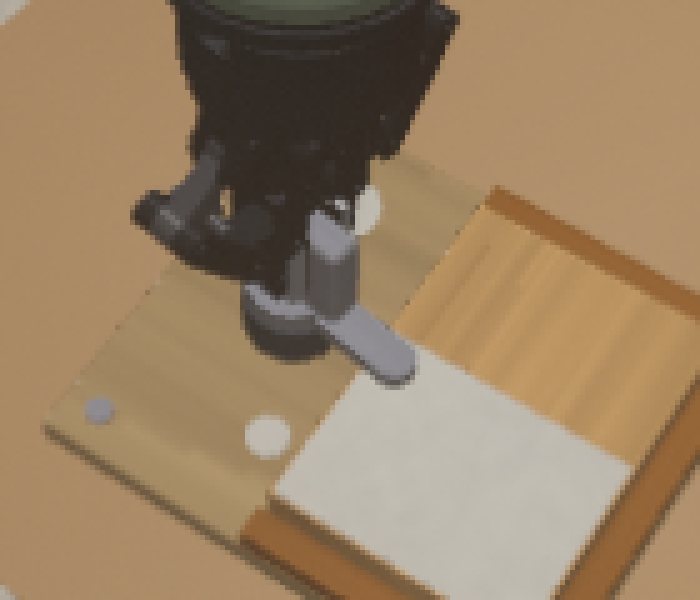

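The toe tip is at about crop (405,375), which matches yaw -0.02, so the catch turns with the gripper. Next I'll swing past the old stop and watch the moment.

```bash
python3 -m inch '[[0,0,0,0,0,-0.09,0.85],[0,0,0,0,0,-0.09,0.85],[0,0,0,0,0,-0.09,0.85],[0,0,0,0,0,-0.08,0.85],[0,0,0,0,0,-0.06,0.85]]'
python3 -m inch '[[0,0,0,0,0,-0.03,0.85],[0,0,0,0,0,-0.03,0.85],[0,0,0,0,0,0,0.85]]'
python3 -c "
from h import *
s=telemetry.observe();print(s['position'],s['tool_rot'],s['force'],s['moment'],s['qpos'])"
```

```text
clock: 8.55
position: [0.5425, -0.1715, 0.0519]
tool_rot: [3.142, -0.002, 0.398]
force: [-0.1, 5.5, 9.3]
grip_width: 0.0143
finger_force: 64.6
clock: 8.85
position: [0.5425, -0.1713, 0.0519]
tool_rot: [-3.142, -0.002, 0.456]
force: [-0.2, 5.6, 9.9]
grip_width: 0.0143
finger_force: 64.8
[ 0.54247241 -0.17134615  0.05192745] [-3.14153439e+00 -1.66321545e-03  4.55719283e-01] [-0.16697001  5.61540085  9.93078357] [1.36171903 0.07236073 0.07074079] [ 0.35969868  0.68808889 -0.22149804  1.86829949  0.24413486  0.61005926
 -1.12882664]
```

It's free: yaw 0.456 is past the stop, with a low moment. I'll continue to about 1.46.

```bash
python3 -m inch '[[0,0,0,0,0,-0.1,0.85],[0,0,0,0,0,-0.1,0.85],[0,0,0,0,0,-0.1,0.85],[0,0,0,0,0,-0.1,0.85],[0,0,0,0,0,-0.1,0.85]]'
python3 -m inch '[[0,0,0,0,0,-0.1,0.85],[0,0,0,0,0,-0.1,0.85],[0,0,0,0,0,-0.1,0.85],[0,0,0,0,0,-0.1,0.85],[0,0,0,0,0,0,0.85]]'
python3 -c "
from h import *
s=telemetry.observe();print(s['position'],s['tool_rot'],s['force'],s['moment'])"
```

```text
clock: 9.35
position: [0.5416, -0.1704, 0.0519]
tool_rot: [-3.14, -0.001, 0.959]
force: [-7.9, 12.1, 16.8]
grip_width: 0.014
finger_force: 65.8
clock: 9.85
position: [0.5406, -0.17, 0.0518]
tool_rot: [-3.139, -0.002, 1.359]
force: [-12.9, 15.1, 24.4]
grip_width: 0.0144
finger_force: 67.2
[ 0.54062969 -0.17000806  0.051842  ] [-3.13898165e+00 -1.60753408e-03  1.35909457e+00] [-12.86536227  15.11403565  24.35695562] [3.15524375 3.04409289 0.07716472]
```

```bash
python3 -m inch '[[0.0015,-0.002,-0.001,0,0,-0.05,0.85],[0.0015,-0.002,-0.001,0,0,-0.05,0.85],[0,0,0,0,0,0,0.85],[0,0,0,0,0,0,0.85]]'
python3 -c "
from h import *
s=telemetry.observe();print(s['position'],s['tool_rot'],s['force'],s['moment'])"
```

```text
clock: 10.25
position: [0.5399, -0.1697, 0.0523]
tool_rot: [3.138, -0.0, 1.454]
force: [21.5, -9.5, -36.9]
grip_width: 0.0141
finger_force: 63.0
[ 0.53993618 -0.16966295  0.05228428] [ 3.13844493e+00 -1.93800410e-04  1.45351972e+00] [ 21.54725843  -9.50786446 -36.89910904] [-1.88808857 -4.30188646  0.1437266 ]
```

```bash
python3 -m inch '[[-0.0015,0.0025,0.0012,0,0,0,0.85],[0,0,0,0,0,0,0.85]]'
python3 -m inch '[[0,0,0,0,0,0,0.5],[0,0,0,0,0,0,0],[0,0,0,0,0,0,0],[0,0,0,0,0,0,0],[0,0,0,0,0,0,0]]'
python3 - <<'E'
from h import *
im=grab_frame("scene"); print(telemetry.observe()['tool_rot'])
save(cv2.resize(im[240:360,270:410],(700,600),interpolation=3),'c5.png')
E
```

```text
clock: 10.45
position: [0.5402, -0.1698, 0.052]
tool_rot: [-3.14, -0.0, 1.454]
force: [-2.4, 3.8, 2.2]
grip_width: 0.0139
finger_force: 68.9
clock: 10.95
position: [0.5407, -0.1704, 0.0521]
tool_rot: [3.142, 0.0, 1.454]
force: [0.3, 0.4, -0.5]
grip_width: 0.0844
finger_force: 0.0
[3.14153901e+00 8.93186824e-06 1.45373848e+00]
```

View pics/c5.png

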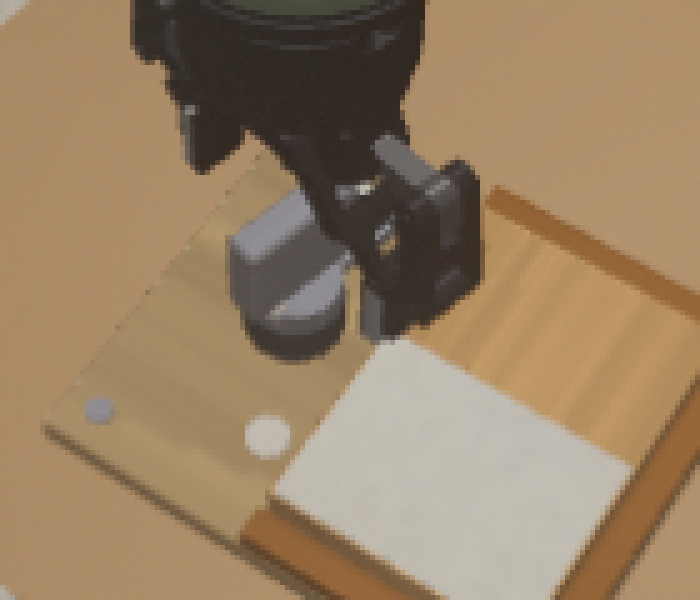

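The catch is turned about 75° and the toe is off the board. The fingers are open and clear of the bar, so I'll retreat straight up and check again.

```bash
python3 -m inch '[[0,0,-0.015,0,0,0,0],[0,0,-0.025,0,0,0,0],[0,0,-0.03,0,0,0,0],[0,0,-0.03,0,0,0,0],[0,0,-0.03,0,0,0,0]]'
python3 -m inch '[[0,0,-0.03,0,0,0,0],[0,0,0,0,0,0,0],[0,0,0,0,0,0,0]]'
python3 - <<'E'
from h import *
im=grab_frame("scene")
save(cv2.resize(im[210:390,240:450],(700,600),interpolation=3),'c6.png')
for d in landmark_of("spare_toe","scene"): print(round(d["score"],2),np.round(d["xy"],1))
E
```

```text
clock: 11.5
position: [0.5406, -0.1701, 0.1845]
tool_rot: [3.141, -0.0, 1.454]
force: [0.1, -0.5, -0.4]
grip_width: 0.0856
finger_force: 0.0
clock: 11.8
position: [0.5407, -0.1704, 0.2132]
tool_rot: [3.14, 0.001, 1.454]
force: [0.4, -0.1, -0.8]
grip_width: 0.0856
finger_force: 0.0
0.97 [474.4 174.4]
```

View pics/c6.png

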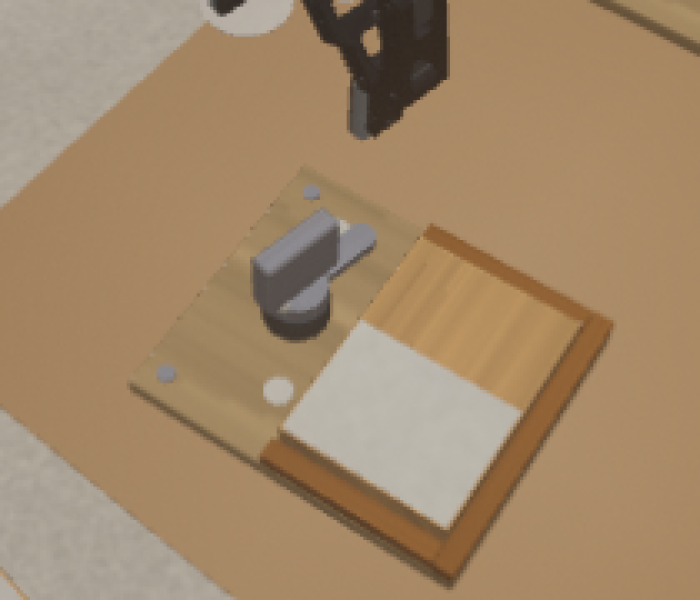

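The toe (crop about (365,240)) now runs roughly parallel to the board's edge and is clear of it. The board lies in its jig, and the spare toe is where it was.

```bash
python3 -c "
from workcell import bot; print(bot.job_done())"
```

```text
the job is handed in; nothing more can be done
None
```

The stuck catch was rocked free, swung about 75° anticlockwise and released with its toe clear of the board; the board still lies in its jig, the spare catch did not turn, and the job was handed in at about 12 s.

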